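# Set four model buildings back on their plots

### The arm

A 6-joint arm with a two-finger parallel gripper is mounted at the origin on the work surface. World frame = base frame: x ahead of the robot, y to its left, z up, the work surface at z = 0. Lengths are in m, angles in rad, forces in N, time in s.
With the tool pointing down it reaches from about 0.375 to 0.925 m from the base axis. Payload 5.7 kg.
Tool frame: the origin (TCP) lies midway between the tips of the shut fingers; the grasp point (between the pads) lies 19 mm behind it; x points along the fingers, y is the direction in which the jaws open and shut, and the axes are right-handed (so a half turn about x gives the same grasp; the last joint's range is limited). The gripper opens to 85 mm and grips with 20 to 120 N. Pads are 22 mm wide; open, the fingers measure 114 mm over their backs; the gripper's body (76 mm by 85 mm) begins 54 mm behind the grasp point. The pads swing forward as they close: fully open they stand 13 mm farther back than shut.
Start: joints at [-1.244, 0.359, 1.51, -0, 1.272, -0.115], TCP at [0.257, -0.542, 0.231] pointing down, gripper open.
Joint ranges: [-2.97, 2.97], [-1.01, 2.36], [0.21, 2.38], [-0.96, 4.11], [0.2, 2.71], [-2.98, 2.98]. Speed limits (rad/s): [2.39, 2.39, 3.14, 3.14, 3.14, 3.14].

### API

Orientations are given as [roll, pitch, yaw] about the fixed x, y, z axes, in that order (R = Rz(yaw) Ry(pitch) Rx(roll)).
In Python, from workcell import robot gives the robot as it stands.
- The arm moves only by the tool send_rows, never from a script. Its arguments are lists of equal length, an entry for each row: "xyz": the shift along the tool's x, y, z in mm, a list of three; "turn": the turn, a rotation vector about the tool's x, y, z in rad, a list of three; "grip": the opening, from 0 (shut) to 1 (fully open). In form: {"xyz": [[x, y, z], ...], "turn": [[ax, ay, az], ...], "grip": [grip, ...]}. A call has 1 to 12 rows; each row shifts and turns the commanded pose from where the row before left it, along the tool's axes as they then stand; what a row does not reach is not made up. A row lasts 1/8 s, in which the tool goes at most 62.5 mm and 10.7 degrees, less where a joint would pass 70% of its speed; a pose out of reach is approached as far as the arm can. A call with a gripper value outside its range is refused whole. The fingers move at their own pace and stop on an object; "force" is the grip in N (left out, the last holds). Time passes only in rows, so rows that do not move let the fingers close. It gives the time, the measured TCP pose, the force and the opening at its end, in the units of the state.
- robot.state(): the state, without advancing time (a new reading comes with each control period).
- robot.capture(name): name is "scene" or "top" or "wrist"; returns (picture, depth): 384x512x3 uint8, red, green, blue; 384x512 float32, m along the optical axis (not along the pixel's ray), 0 where there is no reading.
- robot.get_calibration(name): a dict with "vfov" (degrees; the focal length in pixels is half the picture's height over the tangent of half this angle, whatever the lens; pixels are square), "cx", "cy" (the principal point, pixels), "origin" and "attitude" of the camera in the world. Camera axes: x right, y down, z forward; pixel columns grow to the right and rows downward; lengths in m; the calibration is good to about 2 mm. A picture is of the moment at which its call begins: read the wrist's pose just before it. get_calibration takes no time and is no camera call; for the wrist camera it gives the pose at the moment of the call.
- robot.finish_job(): hands the job in, once; it reports no verdict.
The state is a dict: "time_s": time; "joints": joint angles; "joint_velocities": joint speeds; "tau": joint torques, N m; "ee_pos": TCP position; "orientation": TCP orientation; "ft_force": force on the tool from outside, world axes, zero at the start; "ft_torque": the same for the moment, N m; "grip_width": opening from 0.0 (shut) to 1.0 (fully open).
Only numpy, scipy, OpenCV 4.12 (cv2) and the standard library are available. Lean on these libraries where they do the work, as an engineer would, in place of code of your own. Each camera call takes 0.05 s, during which the arm holds its last target. There are 200 camera calls.

### The job

The four loose buildings of the model railway have been lifted off for cleaning: set each one back on the plot whose painted footprint has its shape and its roof colour. Each should stand upright, centred on its footprint and square with it (either way round), and the white car and the orange van must be left where they are.

Things in the scene. Friction and masses are not known exactly. Their poses are not given: they have to be found in the camera images.
- engine_shed: Long brick engine shed with a black gabled roof. Walls 50 mm along its x, 112 mm along its y, flush with the eaves; walls 40 mm high, ridge along y at 65 mm (70 mm with its ridge vent). Grip it across x by the walls. Origin: centre of the underside, z up. Starts on the bare board (z = 0), yaw within 0.5 rad of 0. 70 to 230 g. 
- signal_box: Signal box, brick below and cream above with windows, blue gabled roof. Walls 46 mm along its x, 72 mm along its y, flush with the eaves; walls 46 mm high, ridge along y at 70 mm. Grip it across x by the walls. Origin: centre of the underside, z up. Starts on the bare board (z = 0), yaw within 0.5 rad of 0. 70 to 230 g. 
- shop: White square shop with a stepped red roof. Walls 56 mm by 56 mm and 50 mm high, sheer, top at 70 mm. Grip it across x or y by the walls. Origin: centre of the underside, z up. Starts on the bare board (z = 0), yaw within 0.5 rad of 0. 70 to 230 g. 
- water_tower: Round water tower, stone below, yellow tank above with a black band. Sheer cylinder 52 mm across and 66 mm high, lid knob up to 73 mm. Any grip across it. Origin: centre of the underside, z up. Starts on the bare board (z = 0), yaw within 0.5 rad of 0. 70 to 230 g. 
- long_plot: Plot of the engine shed: slab 70 mm along x, 132 mm along y, black footprint 58 by 120 mm. Fixed pale grey slab 4 mm thick; its painted footprint is 4 mm bigger all round than the building's walls. Origin: centre of the slab's underside (z = 0), z up; yaw within 0.5 rad of 0.
- short_plot: Plot of the signal box: slab 66 mm along x, 92 mm along y, blue footprint 54 by 80 mm. Fixed pale grey slab 4 mm thick; its painted footprint is 4 mm bigger all round than the building's walls. Origin: centre of the slab's underside (z = 0), z up; yaw within 0.5 rad of 0.
- square_plot: Plot of the shop: slab 76 by 76 mm, red square footprint 64 by 64 mm; the shop may stand on it turned by any quarter turn. Fixed pale grey slab 4 mm thick; its painted footprint is 4 mm bigger all round than the building's walls. Origin: centre of the slab's underside (z = 0), z up; yaw within 0.5 rad of 0.
- round_plot: Plot of the water tower: slab 72 by 72 mm, yellow round footprint 60 mm across; any turn of the tower will do. Fixed pale grey slab 4 mm thick; its painted footprint is 4 mm bigger all round than the building's walls. Origin: centre of the slab's underside (z = 0), z up; yaw within 0.5 rad of 0.
- car: Loose white model car, 56 mm along its x by 24 mm, 25 mm high, origin under its centre; leave it alone. Small trees 62 mm high, 40 mm across, also stand about. The middle of any tree, car or van is at least 85 mm from the centre of every building and plot. Nothing near is over 80 mm high, but for thin 100 mm poles beyond x = 0.78.
- van: Loose orange model van, 56 mm along its x by 24 mm, 27 mm high, origin under its centre; leave it alone. The buildings and plots lie in any mixture of places on the board, at least 140 mm apart centre to centre.
Things that resemble listed ones, but are neither listed nor needed, are in the scene too. Several things look just like the shop: the one meant starts farthest to the robot's right.

How it is judged:
By the outcome, as a careful person would: the job done as asked, in the order asked, and still so for the second after the job is handed in, with the robot touching nothing.
It also fails if it takes over 107 s, if anything falls off the work surface, if the arm or the gripper's body presses on something with over 40 N, if the wrist force passes 120 N, or if a joint passes its speed limit or range.

## Working session

There is one attempt and no reset: what is moved stays moved. The work goes in short steps, Python scripts to look and compute and a tool call to move; the robot and the scene stay as the last step left them, time stands still between calls to the robot, and variables do not carry over. Pictures are saved under pics/ and viewed, about 12 in all and at most 16, crops included, and the job is handed in when it is done.

Besides the shell and the picture viewer there is one more tool, called after "Emit:" as name(argument=value, ...) on one line, values as JSON. send_rows: Moves the arm, as the interface text tells. Its arguments: {"type":"object","properties":{"xyz":{"type":"array","items":{"type":"array","items":{"type":"number"}}},"turn":{"type":"array","items":{"type":"array","items":{"type":"number"}}},"grip":{"type":"array","items":{"type":"number"}},"force":{"type":"number"}},"required":["xyz","turn","grip"]}

```bash
ls; mkdir -p pics
python3 - <<'E'
from workcell import robot
import cv2,numpy as np
print(robot.state())
for n in("top","scene"):
    p,d=robot.capture(n); np.savez(f"pics/{n}0.npz",p=p,d=d)
    cv2.imwrite(f"pics/{n}0.png",cv2.resize(p[:,:,::-1],(800,600),interpolation=cv2.INTER_CUBIC)); print(n,robot.get_calibration(n))
print(robot.get_calibration("wrist"))
E
```

```text
pics
{'time_s': 0.0, 'joints': array([-1.24410215e+00,  3.59481749e-01,  1.51144374e+00, -8.98792667e-06,
        1.27251483e+00, -1.15130091e-01]), 'joint_velocities': array([ 5.09900982e-05, -7.48498471e-04,  8.85181557e-04, -6.87373017e-04,
       -6.55684977e-04, -1.16533515e-03]), 'tau': array([-2.71325545e-03, -5.27622557e+01, -2.78617948e+01, -4.71725816e-04,
        1.30514824e-02, -2.65806875e-05]), 'ee_pos': array([ 0.25630424, -0.54173766,  0.23046314]), 'orientation': array([-1.68127943,  1.56894864,  1.90214015]), 'ft_force': array([0.06661108, 0.17912486, 0.58509085]), 'ft_torque': array([0.02422756, 0.04451025, 0.02610083]), 'grip_width': 1.0001114949984544}
top {'vfov': 44.975296373247524, 'cx': 254.9544444836252, 'cy': 185.35301381431753, 'origin': array([ 0.3434237 , -0.00267773,  1.13239208]), 'attitude': array([-2.98893375,  0.00331462, -1.54632149])}
scene {'vfov': 46.661649851386656, 'cx': 251.6933341671084, 'cy': 197.36256634896182, 'origin': array([1.34774638, 0.16842632, 0.58415297]), 'attitude': array([-2.12923924,  0.0022769 ,  1.78578673])}
{'vfov': 70.39662920575034, 'cx': 257.8440060197539, 'cy': 190.81702586502706, 'origin': array([ 0.32091066, -0.51144594,  0.37405562]), 'attitude': array([ 2.85512536e+00,  2.53203188e-03, -1.12941050e+00])}
```

View pics/top0.png

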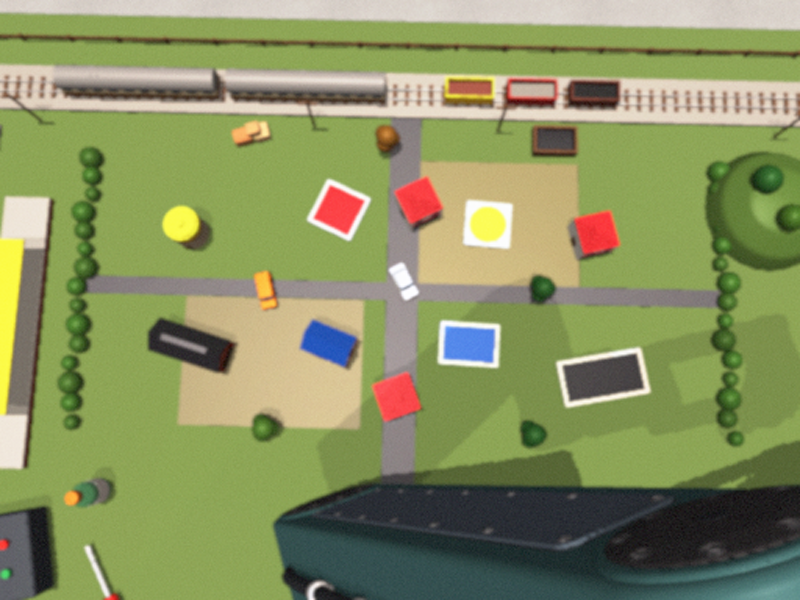

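View pics/scene0.png

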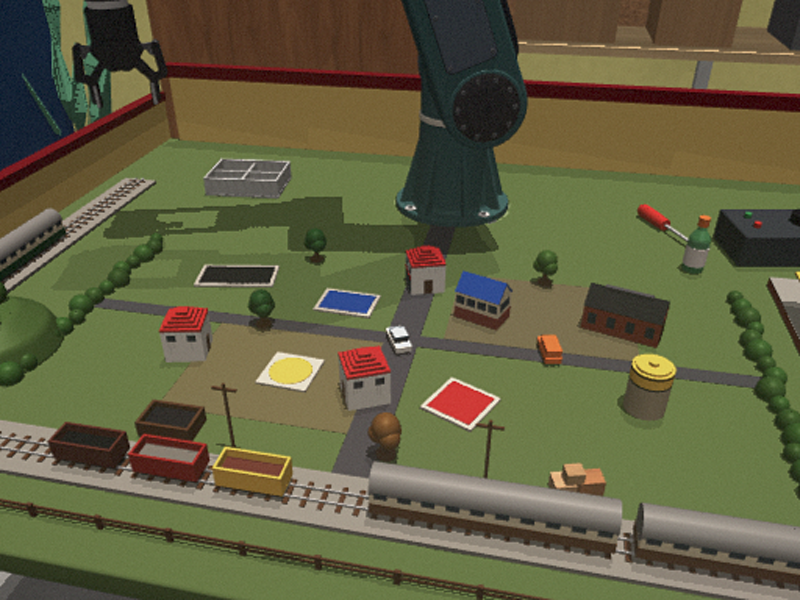

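The top view (up = +x, left = +y) shows the tower at (181,223), shed (190,345), signal box (329,343) and three red-roofed shops. The rightmost shop, at (597,233), is the one meant. The plots are red (339,209), yellow (488,224), blue (469,344) and black (603,377). The scene view confirms that the white-walled shop there matches.

```bash
cat > h.py <<'E'
import numpy as np,cv2
from scipy.spatial.transform import Rotation as R
def rot(a): return R.from_euler('xyz',a).as_matrix()
def cloud(d,c):
    h,w=d.shape; f=h/2/np.tan(np.radians(c["vfov"])/2)
    v,u=np.mgrid[:h,:w]
    P=np.stack([(u-c["cx"])/f*d,(v-c["cy"])/f*d,d],-1)
    return P@rot(c["attitude"]).T+c["origin"]
def plane(uv,c,z):
    f=192/np.tan(np.radians(c["vfov"])/2); uv=np.atleast_2d(uv)
    r=np.c_[(uv[:,0]-c["cx"])/f,(uv[:,1]-c["cy"])/f,np.ones(len(uv))]@rot(c["attitude"]).T
    return (c["origin"]+r*((z-c["origin"][2])/r[:,2])[:,None])
def rect(xy):
    (cx,cy),(w,h),a=cv2.minAreaRect((xy*1000).astype(np.float32))
    return [round(float(t),1) for t in (cx,cy,w,h,a)]
E
python3 - <<'E'
from h import *
from workcell import robot
c=robot.get_calibration("top"); z=np.load("pics/top0.npz"); p,d=z["p"],z["d"]
P=cloud(d,c); s=.64
def blob(mask,uv):
    n,l=cv2.connectedComponents(mask.astype(np.uint8)); u,v=int(uv[0]*s),int(uv[1]*s); return l==l[v,u] if l[v,u] else mask*0>0
for n,uv in dict(tower=(181,223),shed=(190,345),box=(329,343),shop=(597,233),shop2=(418,200)).items():
    m=blob(P[...,2]>.034,uv); q=P[m]; print(n,m.sum(),rect(q[:,:2]),np.percentile(q[:,2],[2,50,98]).round(4))
    print('  pct',(np.percentile(q[:,:2],[1,99],axis=0).mean(0)*1000).round(1))
hsv=cv2.cvtColor(p,cv2.COLOR_RGB2HSV).astype(int)
for n,uv in dict(red=(339,209),yel=(488,224),blue=(469,344),blk=(603,377)).items():
    u,v=int(uv[0]*s),int(uv[1]*s); 
    m=blob(np.abs(p.astype(int)-p[v,u].astype(int)).max(-1)<60,uv) if n!="blk" else blob((p.max(-1)<75),uv)
    k=np.argwhere(m)[:,::-1]; q=plane(k,c,.004); print(n,m.sum(),rect(q[:,:2]),"mean",(q.mean(0)*1000).round(1),"depth z",np.median(P[m][:,2]).round(4))
E
```

```text
tower 474 [490.1, 171.4, 452.4, 51.8, 56.4] [0.0373 0.0682 0.0748]
  pct [599.9 336.8]
shed 1128 [380.2, 189.6, 389.3, 52.3, 73.2] [0.04   0.0548 0.0703]
  pct [418.9 320.1]
box 673 [405.7, 65.3, 176.4, 53.7, 64.4] [0.0455 0.0595 0.0726]
  pct [426.7 109.1]
shop 626 [499.3, -151.1, 71.5, 424.5, 36.8] [0.0379 0.058  0.0712]
  pct [ 604.7 -291.9]
shop2 599 [515.8, -28.5, 341.2, 71.7, 3.4] [0.0379 0.0584 0.072 ]
  pct [513.  -20.5]
red 534 [645.9, 105.0, 57.9, 59.1, 65.9] mean [645.5 105.    4. ] depth z 0.0051
yel 376 [627.3, -133.2, 51.2, 52.6, 1.4] mean [ 627.  -133.7    4. ] depth z 0.0048
blue 629 [434.6, -105.8, 74.8, 50.0, 87.3] mean [ 434.6 -105.9    4. ] depth z 0.0047
blk 0 [0.0, 0.0, 0.0, 0.0, 0.0] mean [nan nan nan] depth z nan<stdin>:14: RuntimeWarning: Mean of empty slice.
  ret = um.true_divide(
  return _methods._mean(a, axis=axis, dtype=dtype,
  ret = ret.dtype.type(ret / rcount)
```

```bash
cat > m.py <<'E'
from h import *
from workcell import robot
c=robot.get_calibration("top"); z=np.load("pics/top0.npz"); p,d=z["p"],z["d"]
d=cv2.medianBlur(d,3)
P=cloud(d,c); s=.64
def blob(mask,uv):
    mask=cv2.morphologyEx(mask.astype(np.uint8),cv2.MORPH_OPEN,np.ones((3,3),np.uint8))
    n,l=cv2.connectedComponents(mask,connectivity=4); u,v=int(uv[0]*s),int(uv[1]*s); return (l==l[v,u])&(mask>0)
def fit(q,w,h,two=.5):
    # rectangle fit: count points inside minus area term, w x h, in metres
    best=None; m=np.median(q,0)
    from scipy.optimize import differential_evolution as D
    def cost(t):
        cc,ss=np.cos(t[2]),np.sin(t[2]); e=q-t[:2]
        a=np.abs(e@[cc,ss])-w/2; b=np.abs(e@[-ss,cc])-h/2
        o=np.hypot(np.maximum(a,0),np.maximum(b,0)); return np.minimum(o,.006).sum()
    r=D(cost,[(m[0]-.02,m[0]+.02),(m[1]-.02,m[1]+.02),(-.55,.55)],seed=1,tol=1e-8)
    return (r.x*[1000,1000,1]).round(3),round(r.fun/len(q)*1000,3)
if __name__=="__main__":
  for n,(uv,w,h) in dict(tower=((181,223),0,0),shed=((190,345),.05,.112),box=((329,343),.046,.072),shop=((597,233),.056,.056)).items():
    m=blob((P[...,2]>.036)&(P[...,2]<.085),uv); q=P[m]; q=q[np.linalg.norm(q[:,:2]-np.median(q[:,:2],0),axis=1)<.08]
    print(n,m.sum(),rect(q[:,:2]),np.percentile(q[:,2],[2,50,98]).round(4),fit(q[:,:2],w,h) if w else cv2.minEnclosingCircle((q[:,:2]*1000).astype(np.float32)))
  u,v=int(603*s),int(377*s); print(p[v,u],p[v+12,u],p[v,u+32])
  m=blob((p.max(-1)<110)&(p.max(-1)-p.min(-1).astype(int)<25),(603,377)); k=np.argwhere(m)[:,::-1];q=plane(k,c,.004);print("blk",m.sum(),rect(q[:,:2]),q.mean(0).round(4))
E
python3 m.py
```

```text
tower 465 [600.0, 338.0, 50.7, 53.0, 1.6] [0.0389 0.0687 0.0731] ((600.9285888671875, 338.10589599609375), 26.85410499572754)
shed 1121 [419.9, 320.9, 114.6, 52.3, 73.1] [0.0403 0.0547 0.0687] (array([ 4.19859e+02,  3.20729e+02, -2.85000e-01]), np.float64(0.038))
box 665 [427.5, 110.2, 73.6, 48.5, 69.6] [0.0455 0.0596 0.0703] (array([ 4.27380e+02,  1.09972e+02, -3.53000e-01]), np.float64(0.04))
shop 616 [606.3, -293.6, 57.8, 58.0, 13.4] [0.039  0.0579 0.0702] (array([ 6.05981e+02, -2.93244e+02,  2.51000e-01]), np.float64(0.023))
[77 74 73] [183 176 159] [127 146  80]
blk 1014 [388.8, -313.5, 51.9, 113.6, 11.0] [ 0.3886 -0.3136  0.004 ]
```

```bash
cat >> h.py <<'E'
def tool():
    from workcell import robot
    s=robot.state(); M=rot(s["orientation"]); return s,M,np.arctan2(M[1,1],M[0,1])
def plan(x,y,z,psi,n,turnlim=.17):
    """rows (tool frame, mm/rad) to go to x,y,z(mm), jaw yaw psi, in n rows"""
    s,M,p0=tool(); a=(psi-p0+np.pi/2)%np.pi-np.pi/2
    d=np.array([x,y,z])/1000-s["ee_pos"]
    print("t",round(s["time_s"],2),"tilt",M[:,0].round(3),"yaw",round(p0,3),"q",s["joints"].round(2),"dyaw",round(a,3),"grip",round(s["grip_width"],3))
    out=[]
    for i in range(n):
        p=p0+a*i/n; ax=np.array([[0,0,-1],[np.cos(p),np.sin(p),0],[np.sin(p),-np.cos(p),0]])
        out.append((ax@d*1000/n).round(1).tolist())
    print(out,"turn",round(-a/n,4))
E
python3 - <<'E'
from m import *
S=4
for n,uv,w,h in (("red",(339,209),.064,.064),("yel",(488,224),0,0),("blue",(469,344),.054,.08),("blk",(603,377),.058,.12)):
    u,v=int(uv[0]*s),int(uv[1]*s); r=45
    cr=cv2.resize(p[v-r:v+r,u-r:u+r],None,fx=S,fy=S,interpolation=cv2.INTER_CUBIC).astype(float)
    a=np.median(cr[S*(r-4):S*(r+4),S*(r-4):S*(r+4)].reshape(-1,3),0); b=np.array([200,195,185.]) if n!="blk" else np.array([190,182,165.])
    t=((cr-a)@(b-a))/((b-a)@(b-a)); res=np.linalg.norm(cr-a-t[...,None]*(b-a),axis=-1)
    m=((t<.5)&(res<60)).astype(np.uint8); m=cv2.morphologyEx(m,cv2.MORPH_OPEN,np.ones((9,9),np.uint8)); k,l=cv2.connectedComponents(m); m=l==l[S*r,S*r]
    k=np.argwhere(m)[:,::-1]; px=(k+.5)/S-.5+[u-r,v-r]; q=plane(px,c,.004)[:,:2]
    print(n,rect(q),(q.mean(0)*1000).round(1),fit(q,w-.001,h-.001) if w else "")
plan(606,-293.2,130,.25,8)
E
```

```text
red [645.6, 105.0, 60.1, 60.0, 65.5] [645.6 104.8] (array([ 6.45928e+02,  1.04597e+02, -4.64000e-01]), np.float64(0.0))
yel [627.3, -133.8, 55.8, 55.5, 0.5] [ 627.1 -133.8] 
blue [434.7, -106.0, 76.9, 51.0, 87.5] [ 434.8 -106.2] (array([ 4.34964e+02, -1.06664e+02, -4.90000e-02]), np.float64(0.0))
blk [388.4, -313.5, 54.1, 115.9, 10.8] [ 388.5 -313.6] (array([ 3.88528e+02, -3.14136e+02,  1.73000e-01]), np.float64(0.0))
t 0.1 tilt [-0.001  0.002 -1.   ] yaw -1.129 q [-1.24  0.36  1.51 -0.    1.27 -0.12] dyaw 1.379 grip 0.999
[[12.6, -9.4, -52.8], [12.6, -0.2, -53.6], [12.6, 9.0, -52.9], [12.6, 17.9, -50.5], [12.6, 26.3, -46.7], [12.6, 34.0, -41.5], [12.6, 40.6, -35.1], [12.6, 46.0, -27.6]] turn -0.1724
```

Emit:
send_rows(xyz=[[12.6,-9.4,-52.8],[12.6,-0.2,-53.6],[12.6,9,-52.9],[12.6,17.9,-50.5],[12.6,26.3,-46.7],[12.6,34,-41.5],[12.6,40.6,-35.1],[12.6,46,-27.6],[0,0,0],[0,0,0]], turn=[[-0.1724,0,0],[-0.1724,0,0],[-0.1724,0,0],[-0.1724,0,0],[-0.1724,0,0],[-0.1724,0,0],[-0.1724,0,0],[-0.1624,0,0],[0,0,0],[0,0,0]], grip=[1,1,1,1,1,1,1,1,1,1], force=50)

```text
time_s: 1.35
ee_pos: [0.6056, -0.2936, 0.13]
orientation: [-2.014, 1.569, 2.938]
ft_force: [-0.2, 0.8, -0.1]
grip_width: 0.996
```

Run:
```python
from h import *
from workcell import robot
plan(606,-293.2,10,.24,4)
c=robot.get_calibration("wrist"); p,d=robot.capture("wrist"); np.savez("pics/w1.npz",p=p,d=d)
cv2.imwrite("pics/w1.png",p[:,:,::-1])
P=cloud(cv2.medianBlur(d,3),c)
m=(P[...,2]>.036)&(P[...,2]<.085)&(abs(P[...,0]-.606)<.06)&(abs(P[...,1]+.293)<.06); q=P[m][:,:2]; print(m.sum(),rect(q),tool()[0]["ee_pos"])
```

```text
t 1.35 tilt [-0.001  0.    -1.   ] yaw 0.24 q [-0.55  0.56  1.44 -0.    1.14 -0.79] dyaw 0.0 grip 0.996
[[30.0, 0.1, -0.1], [30.0, 0.1, -0.1], [30.0, 0.1, -0.1], [30.0, 0.1, -0.1]] turn -0.0
4459 [605.3, -295.0, 57.1, 56.9, 14.0] [ 0.60528141 -0.29418247  0.13031701]
```

View pics/w1.png

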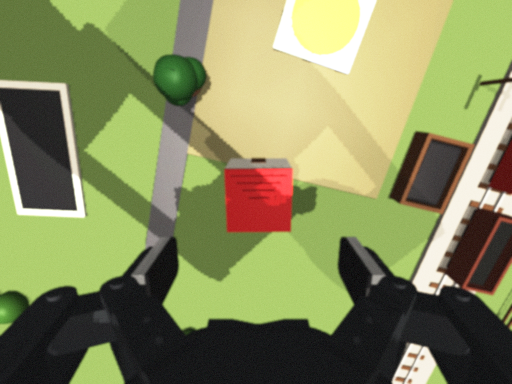

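The wrist view shows the shop (258,200) square between the jaws, and its position agrees within 2 mm. Next I descend and grip.

Emit:
send_rows(xyz=[[30,0,0.3],[30,0,0.3],[30,0,0],[30,0,0],[0,0,0],[0,0,0],[0,0,0],[0,0,0],[-25,0,0],[-40,0,0],[-40,0,0],[0,0,0]], turn=[[0,0,0],[0,0,0],[0,0,0],[0,0,0],[0,0,0],[0,0,0],[0,0,0],[0,0,0],[0,0,0],[0,0,0],[0,0,0],[0,0,0]], grip=[1,1,1,1,0,0,0,0,0,0,0,0])

```text
time_s: 2.9
ee_pos: [0.609, -0.2958, 0.1199]
orientation: [0.785, 1.563, -0.546]
ft_force: [-1.0, -1.1, -1.2]
grip_width: 0.654
```

Run:
```python
from h import *
plan(645.6,104.9,115,-.427,9)
```

```text
t 2.9 tilt [ 0.007 -0.004 -1.   ] yaw 0.24 q [-0.55  0.57  1.45  0.    1.11 -0.79] dyaw -0.667 grip 0.654
[[0.5, 14.5, -42.3], [0.5, 11.4, -43.2], [0.5, 8.1, -44.0], [0.5, 4.9, -44.4], [0.5, 1.6, -44.7], [0.5, -1.8, -44.7], [0.5, -5.1, -44.4], [0.5, -8.3, -43.9], [0.5, -11.6, -43.2]] turn 0.0742
```

Emit:
send_rows(xyz=[[0.5,14.5,-42.3],[0.5,11.4,-43.2],[0.5,8.1,-44],[0.5,4.9,-44.4],[0.5,1.6,-44.7],[0.5,-1.8,-44.7],[0.5,-5.1,-44.4],[0.5,-8.3,-43.9],[0.5,-11.6,-43.2],[0,0,0],[0,0,0],[0,0,0]], turn=[[0.0742,0,0],[0.0742,0,0],[0.0742,0,0],[0.0742,0,0],[0.0742,0,0],[0.0742,0,0],[0.0742,0,0],[0.0742,0,0],[0.0742,0,0],[0,0,0],[0,0,0],[0,0,0]], grip=[0,0,0,0,0,0,0,0,0,0,0,0])

```text
time_s: 4.4
ee_pos: [0.6426, 0.1052, 0.1106]
orientation: [-0.825, 1.57, -2.824]
ft_force: [0.9, -0.4, -1.0]
grip_width: 0.649
```

Run:
```python
from h import *
from workcell import robot
for i in range(2): print(tool()[0]["ee_pos"])
plan(645.6,104.9,14.5,-.427,4)
c=robot.get_calibration("wrist"); p,d=robot.capture("wrist"); np.savez("pics/w2.npz",p=p,d=d)
cv2.imwrite("pics/w2.png",p[:,:,::-1]);print(tool()[0]["ee_pos"])
```

```text
[0.64259874 0.10518953 0.11056182]
[0.64259874 0.10518953 0.11056182]
t 4.4 tilt [-0.001 -0.    -1.   ] yaw -0.428 q [ 0.06  0.55  1.51 -0.    1.08  0.48] dyaw 0.001 grip 0.649
[[24.0, 0.7, -0.2], [24.0, 0.7, -0.2], [24.0, 0.7, -0.2], [24.0, 0.7, -0.2]] turn -0.0003
[0.64276103 0.10510754 0.11072788]
```

View pics/w2.png

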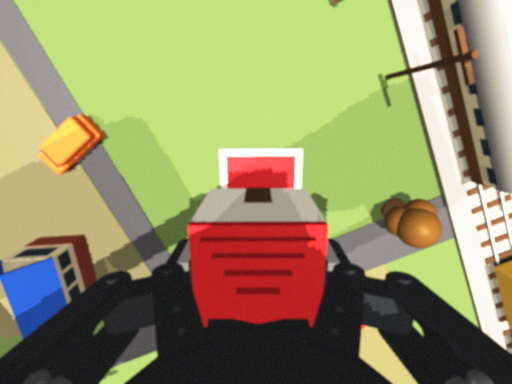

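The shop is held square to its slab (centre columns 258 and 261). Next I lower and release it.

Emit:
send_rows(xyz=[[26,0.7,-0.2],[26,0.7,-0.2],[26,0.7,-0.2],[13,0.7,0],[5,0,0],[0,0,0],[0,0,0],[0,0,0],[0,0,0],[-20,0,0],[-50,0,0],[-50,0,0]], turn=[[0,0,0],[0,0,0],[0,0,0],[0,0,0],[0,0,0],[0,0,0],[0,0,0],[0,0,0],[0,0,0],[0,0,0],[0,0,0],[0,0,0]], grip=[0,0,0,0,0,0,0,0.9,0.9,0.95,0.95,0.95])

```text
time_s: 5.95
ee_pos: [0.6458, 0.1058, 0.1374]
orientation: [2.307, 1.57, 0.309]
ft_force: [-0.2, 0.6, 0.3]
grip_width: 0.955
```

Run:
```python
from h import *
plan(600.2,338,130,-.3,6)
```

```text
t 5.95 tilt [ 0.  0. -1.] yaw -0.428 q [0.06 0.52 1.49 0.   1.13 0.48] dyaw 0.128 grip 0.955
[[1.2, -23.0, -32.1], [1.2, -22.3, -32.5], [1.2, -21.6, -33.0], [1.2, -20.9, -33.5], [1.2, -20.2, -33.9], [1.2, -19.4, -34.3]] turn -0.0213
```

Emit:
send_rows(xyz=[[1.2,-23,-32.1],[1.2,-22.3,-32.5],[1.2,-21.6,-33],[1.2,-20.9,-33.5],[1.2,-20.2,-33.9],[1.2,-19.4,-34.3],[0,0,0],[0,0,0],[0,0,0]], turn=[[-0.0213,0,0],[-0.0213,0,0],[-0.0213,0,0],[-0.0213,0,0],[-0.0213,0,0],[-0.0213,0,0],[0,0,0],[0,0,0],[0,0,0]], grip=[1,1,1,1,1,1,1,1,1])

```text
time_s: 7.08
ee_pos: [0.6005, 0.3369, 0.1284]
orientation: [1.564, 1.57, -0.308]
ft_force: [0.1, 0.5, 1.0]
grip_width: 1.002
```

```bash
cat >> h.py <<'E'
def look(name,x,y,zmin=.036,r=.07):
    from workcell import robot
    c=robot.get_calibration("wrist"); p,d=robot.capture("wrist"); cv2.imwrite(f"pics/{name}.png",p[:,:,::-1]); np.savez(f"pics/{name}.npz",p=p,d=d)
    P=cloud(cv2.medianBlur(d,3),c); P=P[200*0:,:]
    m=(P[...,2]>zmin)&(P[...,2]<.085)&(np.hypot(P[...,0]-x/1000,P[...,1]-y/1000)<r); q=P[m]
    print(name,m.sum(),rect(q[:,:2]),"circle",cv2.minEnclosingCircle((q[:,:2]*1000).astype(np.float32)),np.percentile(q[:,2],[1,99])); return P,q
E
python3 - <<'E'
from h import *
plan(600.2,338,10,-.3,4)
look("w3",600.2,338,.05,.05)
E
```

```text
t 7.08 tilt [ 0. -0. -1.] yaw -0.301 q [ 0.41  0.58  1.41 -0.    1.16  0.71] dyaw 0.001 grip 1.002
[[29.6, -0.1, -0.2], [29.6, -0.1, -0.2], [29.6, -0.1, -0.2], [29.6, -0.1, -0.2]] turn -0.0002
w3 3368 [600.1, 337.2, 52.4, 51.4, 72.7] circle ((599.9365234375, 337.2145080566406), 26.466562271118164) [0.05297555 0.07399596]
```

Emit:
send_rows(xyz=[[30,0,0],[30,0,0],[30,0,0],[26,0,0],[0,0,0],[0,0,0],[0,0,0],[0,0,0],[-25,0,0],[-40,0,0],[-40,0,0],[0,0,0]], turn=[[0,0,0],[0,0,0],[0,0,0],[0,0,0],[0,0,0],[0,0,0],[0,0,0],[0,0,0],[0,0,0],[0,0,0],[0,0,0],[0,0,0]], grip=[1,1,1,1,0,0,0,0,0,0,0,0])

```text
time_s: 8.62
ee_pos: [0.6028, 0.3393, 0.1214]
orientation: [2.3, 1.563, 0.43]
ft_force: [0.6, -0.3, -1.8]
grip_width: 0.596
```

Run:
```python
from h import *
plan(627.2,-133.8,116,-.1,11)
```

```text
t 8.62 tilt [ 0.007  0.003 -1.   ] yaw -0.3 q [0.41 0.58 1.41 0.   1.13 0.71] dyaw 0.2 grip 0.596
[[0.5, 14.8, 40.4], [0.5, 14.1, 40.7], [0.5, 13.3, 41.0], [0.5, 12.6, 41.2], [0.5, 11.8, 41.4], [0.5, 11.1, 41.6], [0.5, 10.3, 41.8], [0.5, 9.6, 42.0], [0.5, 8.8, 42.2], [0.5, 8.0, 42.3], [0.5, 7.3, 42.5]] turn -0.0182
```

Emit:
send_rows(xyz=[[0.5,14.8,40.4],[0.5,14.1,40.7],[0.5,13.3,41],[0.5,12.6,41.2],[0.5,11.8,41.4],[0.5,11.1,41.6],[0.5,10.3,41.8],[0.5,9.6,42],[0.5,8.8,42.2],[0.5,8,42.3],[0.5,7.3,42.5],[0,0,0]], turn=[[-0.0182,0,0],[-0.0182,0,0],[-0.0182,0,0],[-0.0182,0,0],[-0.0182,0,0],[-0.0182,0,0],[-0.0182,0,0],[-0.0182,0,0],[-0.0182,0,0],[-0.0182,0,0],[-0.0182,0,0],[0,0,0]], grip=[0,0,0,0,0,0,0,0,0,0,0,0])

```text
time_s: 10.12
ee_pos: [0.6241, -0.1383, 0.1104]
orientation: [-0.531, 1.57, -2.205]
ft_force: [-0.3, -0.3, -1.0]
grip_width: 0.598
```

Emit:
send_rows(xyz=[[0,0,0],[0,0,0]], turn=[[0,0,0],[0,0,0]], grip=[0,0])

```text
time_s: 10.38
ee_pos: [0.6239, -0.1338, 0.1109]
orientation: [-2.103, 1.569, 2.51]
ft_force: [0.1, 0.2, -1.5]
grip_width: 0.598
```

Run:
```python
from h import *
plan(627.2,-133.8,18.5,-.1,4)
```

```text
t 10.38 tilt [-0.001  0.001 -1.   ] yaw -0.099 q [-0.32  0.53  1.55  0.    1.06 -0.22] dyaw -0.001 grip 0.598
[[23.1, 0.8, -0.1], [23.1, 0.8, -0.1], [23.1, 0.8, -0.1], [23.1, 0.8, -0.1]] turn 0.0004
```

Emit:
send_rows(xyz=[[26,0.8,-0.1],[26,0.8,-0.1],[26,0.8,0],[12,0.8,0],[4,0,0],[0,0,0],[0,0,0],[0,0,0],[0,0,0],[-20,0,0],[-50,0,0],[-50,0,0]], turn=[[0,0,0],[0,0,0],[0,0,0],[0,0,0],[0,0,0],[0,0,0],[0,0,0],[0,0,0],[0,0,0],[0,0,0],[0,0,0],[0,0,0]], grip=[0,0,0,0,0,0,0,0.9,0.9,0.95,0.95,0.95])

```text
time_s: 11.88
ee_pos: [0.6276, -0.1353, 0.1397]
orientation: [1.785, 1.571, 0.115]
ft_force: [0.7, -1.1, -0.3]
grip_width: 0.946
```

Run:
```python
from h import *
plan(427.4,110,130,-.353,7)
```

```text
t 11.88 tilt [ 0.  0. -1.] yaw -0.1 q [-0.32  0.51  1.51  0.    1.12 -0.22] dyaw -0.253 grip 0.946
[[1.4, -31.9, -32.0], [1.4, -33.1, -30.8], [1.4, -34.2, -29.6], [1.4, -35.2, -28.4], [1.4, -36.2, -27.1], [1.4, -37.2, -25.8], [1.4, -38.1, -24.4]] turn 0.0362
```

Emit:
send_rows(xyz=[[1.4,-31.9,-32],[1.4,-33.1,-30.8],[1.4,-34.2,-29.6],[1.4,-35.2,-28.4],[1.4,-36.2,-27.1],[1.4,-37.2,-25.8],[1.4,-38.1,-24.4],[0,0,0],[0,0,0],[0,0,0]], turn=[[0.0362,0,0],[0.0362,0,0],[0.0362,0,0],[0.0362,0,0],[0.0362,0,0],[0.0362,0,0],[0.0362,0,0],[0,0,0],[0,0,0],[0,0,0]], grip=[1,1,1,1,1,1,1,1,1,1])

```text
time_s: 13.12
ee_pos: [0.429, 0.1094, 0.1281]
orientation: [1.968, 1.569, 0.043]
ft_force: [-0.4, 0.2, 1.5]
grip_width: 0.996
```

Run:
```python
from h import *
plan(427.4,110,10,-.355,4)
look("w4",427.4,110,.045,.055)
```

```text
t 13.12 tilt [ 0.002  0.    -1.   ] yaw -0.354 q [ 0.09  0.27  1.96 -0.    0.91  0.45] dyaw -0.001 grip 0.996
[[29.5, -0.4, -0.0], [29.5, -0.4, -0.0], [29.5, -0.4, -0.0], [29.5, -0.4, -0.0]] turn 0.0003
w4 4903 [426.3, 108.7, 73.8, 48.9, 69.2] circle ((426.73101806640625, 108.71763610839844), 43.100921630859375) [0.04723025 0.07103762]
```

Emit:
send_rows(xyz=[[30,-0.5,0.2],[30,-0.5,0.2],[30,-0.5,0.2],[28,-0.5,0],[0,0,0],[0,0,0],[0,0,0],[0,0,0],[-25,0,0],[-40,0,0],[-40,0,0],[0,0,0]], turn=[[0,0,0],[0,0,0],[0,0,0],[0,0,0],[0,0,0],[0,0,0],[0,0,0],[0,0,0],[0,0,0],[0,0,0],[0,0,0],[0,0,0]], grip=[1,1,1,1,0,0,0,0,0,0,0,0])

```text
time_s: 14.68
ee_pos: [0.4279, 0.1104, 0.1176]
orientation: [2.035, 1.564, 0.111]
ft_force: [0.3, 0.3, -1.4]
grip_width: 0.535
```

Run:
```python
from h import *
plan(434.7,-106.1,116,-.045,6)
```

```text
t 14.68 tilt [ 0.007  0.001 -1.   ] yaw -0.353 q [0.1  0.28 1.98 0.   0.87 0.45] dyaw 0.308 grip 0.535
[[0.3, 13.5, 33.5], [0.3, 11.8, 34.1], [0.3, 10.0, 34.7], [0.3, 8.2, 35.2], [0.3, 6.4, 35.5], [0.3, 4.6, 35.8]] turn -0.0513
```

Emit:
send_rows(xyz=[[0.3,13.5,33.5],[0.3,11.8,34.1],[0.3,10,34.7],[0.3,8.2,35.2],[0.3,6.4,35.5],[0.3,4.6,35.8],[0,0,0],[0,0,0],[0,0,0],[0,0,0]], turn=[[-0.0513,0,0],[-0.0513,0,0],[-0.0513,0,0],[-0.0513,0,0],[-0.0513,0,0],[-0.0513,0,0],[0,0,0],[0,0,0],[0,0,0],[0,0,0]], grip=[0,0,0,0,0,0,0,0,0,0])

```text
time_s: 15.92
ee_pos: [0.4318, -0.1055, 0.1126]
orientation: [-2.296, 1.57, 2.372]
ft_force: [-0.2, -0.3, -1.6]
grip_width: 0.53
```

Run:
```python
from h import *
from workcell import robot
plan(434.7,-106.1,15,-.045,4)
p,d=robot.capture("wrist");cv2.imwrite("pics/w5.png",p[:,:,::-1])
```

```text
t 15.93 tilt [-0.  0. -1.] yaw -0.044 q [-0.4   0.3   1.97  0.    0.87 -0.35] dyaw -0.001 grip 0.53
[[24.4, 0.7, 0.1], [24.4, 0.7, 0.1], [24.4, 0.7, 0.1], [24.4, 0.7, 0.1]] turn 0.0002
```

View pics/w5.png

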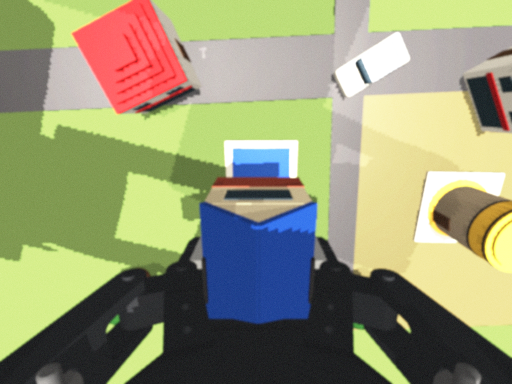

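The signal box is aligned with the blue plot (261,160), the tower stands on yellow, and the car is untouched. Next I lower it.

Emit:
send_rows(xyz=[[26,0.7,0.1],[26,0.7,0.1],[26,0.7,0.1],[15,0.7,0.1],[5,0,0],[0,0,0],[0,0,0],[0,0,0],[0,0,0],[-20,0,0],[-50,0,0],[-50,0,0]], turn=[[0,0,0],[0,0,0],[0,0,0],[0,0,0],[0,0,0],[0,0,0],[0,0,0],[0,0,0],[0,0,0],[0,0,0],[0,0,0],[0,0,0]], grip=[0,0,0,0,0,0,0,0.9,0.9,0.95,0.95,0.95])

```text
time_s: 17.48
ee_pos: [0.4343, -0.1068, 0.1358]
orientation: [-1.97, 1.57, 2.697]
ft_force: [0.3, 0.6, -0.7]
grip_width: 0.951
```

Run:
```python
from h import *
plan(419.9,320.5,130,-.29,9)
```

```text
t 17.48 tilt [-0.001  0.001 -1.   ] yaw -0.045 q [-0.4   0.26  1.94  0.    0.94 -0.35] dyaw -0.245 grip 0.951
[[0.6, -3.7, -47.4], [0.6, -5.0, -47.2], [0.6, -6.3, -47.1], [0.6, -7.6, -46.9], [0.6, -8.9, -46.7], [0.6, -10.1, -46.4], [0.6, -11.4, -46.1], [0.6, -12.6, -45.8], [0.6, -13.9, -45.4]] turn 0.0272
```

Emit:
send_rows(xyz=[[0.6,-3.7,-47.4],[0.6,-5,-47.2],[0.6,-6.3,-47.1],[0.6,-7.6,-46.9],[0.6,-8.9,-46.7],[0.6,-10.1,-46.4],[0.6,-11.4,-46.1],[0.6,-12.6,-45.8],[0.6,-13.9,-45.4],[0,0,0],[0,0,0],[0,0,0]], turn=[[0.0272,0,0],[0.0272,0,0],[0.0272,0,0],[0.0272,0,0],[0.0272,0,0],[0.0272,0,0],[0.0272,0,0],[0.0272,0,0],[0.0272,0,0],[0,0,0],[0,0,0],[0,0,0]], grip=[1,1,1,1,1,1,1,1,1,1,1,1])

```text
time_s: 18.98
ee_pos: [0.4202, 0.3191, 0.1292]
orientation: [-0.596, 1.57, -2.457]
ft_force: [-0.0, 0.1, 0.4]
grip_width: 1.001
```

Run:
```python
from h import *
plan(419.9,320.5,10,-.29,4)
look("w6",419.9,320.5,.038,.08)
```

```text
t 18.98 tilt [-0.001 -0.001 -1.   ] yaw -0.291 q [ 0.52  0.38  1.78 -0.    0.99  0.81] dyaw 0.001 grip 1.001
[[29.8, -0.2, -0.3], [29.8, -0.2, -0.3], [29.8, -0.2, -0.3], [29.8, -0.2, -0.3]] turn -0.0002
w6 7686 [418.6, 319.4, 114.1, 53.0, 73.5] circle ((418.711669921875, 319.57183837890625), 61.867042541503906) [0.04143504 0.06908838]
```

View pics/w6.png

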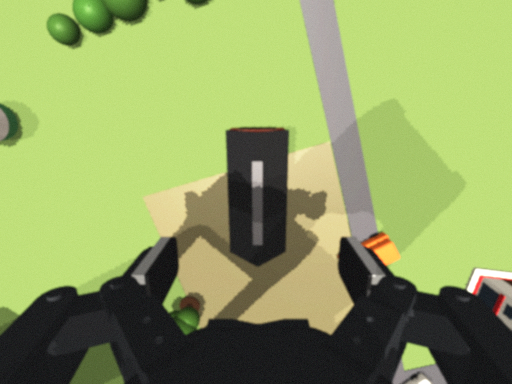

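The wrist view shows the shed (258,195) centred and square between the jaws, with the van (380,248) clear. I grip it slightly lower, because its walls are 40 mm.

Emit:
send_rows(xyz=[[32,-0.2,0],[32,-0.2,0],[32,-0.2,0],[26,-0.2,0],[0,0,0],[0,0,0],[0,0,0],[0,0,0],[-25,0,0],[-40,0,0],[-45,0,0],[0,0,0]], turn=[[0,0,0],[0,0,0],[0,0,0],[0,0,0],[0,0,0],[0,0,0],[0,0,0],[0,0,0],[0,0,0],[0,0,0],[0,0,0],[0,0,0]], grip=[1,1,1,1,0,0,0,0,0,0,0,0])

```text
time_s: 20.52
ee_pos: [0.4222, 0.3222, 0.121]
orientation: [2.399, 1.563, 0.539]
ft_force: [0.5, -0.4, -2.0]
grip_width: 0.576
```

Run:
```python
from h import *
plan(388.5,-313.6,116,.189,14)
```

```text
t 20.52 tilt [ 0.007  0.004 -1.   ] yaw -0.29 q [0.52 0.39 1.79 0.   0.96 0.81] dyaw 0.479 grip 0.576
[[0.4, 10.7, 44.2], [0.4, 9.2, 44.5], [0.4, 7.6, 44.8], [0.4, 6.1, 45.1], [0.4, 4.5, 45.2], [0.4, 3.0, 45.4], [0.4, 1.4, 45.5], [0.4, -0.1, 45.5], [0.4, -1.7, 45.4], [0.4, -3.2, 45.4], [0.4, -4.8, 45.2], [0.4, -6.3, 45.0], [0.4, -7.9, 44.8], [0.4, -9.4, 44.5]] turn -0.0342
```

Emit:
send_rows(xyz=[[0.4,10.7,44.2],[0.4,9.2,44.5],[0.4,7.6,44.8],[0.4,6.1,45.1],[0.4,4.5,45.2],[0.4,3,45.4],[0.4,1.4,45.5],[0.4,-0.1,45.5],[0.4,-1.7,45.4],[0.4,-3.2,45.4],[0.4,-4.8,45.2],[0.4,-6.3,45]], turn=[[-0.0342,0,0],[-0.0342,0,0],[-0.0342,0,0],[-0.0342,0,0],[-0.0342,0,0],[-0.0342,0,0],[-0.0342,0,0],[-0.0342,0,0],[-0.0342,0,0],[-0.0342,0,0],[-0.0342,0,0],[-0.0342,0,0]], grip=[0,0,0,0,0,0,0,0,0,0,0,0])

```text
time_s: 22.02
ee_pos: [0.3897, -0.2252, 0.1116]
orientation: [-2.482, 1.569, 2.351]
ft_force: [0.9, -0.4, -2.4]
grip_width: 0.58
```

Emit:
send_rows(xyz=[[0.4,-7.9,44.8],[0.4,-9.4,44.5],[0,0,0],[0,0,0],[0,0,0],[0,0,0]], turn=[[-0.0342,0,0],[-0.0342,0,0],[0,0,0],[0,0,0],[0,0,0],[0,0,0]], grip=[0,0,0,0,0,0])

```text
time_s: 22.78
ee_pos: [0.3857, -0.3139, 0.1115]
orientation: [-2.697, 1.57, 2.205]
ft_force: [-0.6, -0.4, -2.3]
grip_width: 0.579
```

Run:
```python
from h import *
from workcell import robot
plan(388.5,-313.6,12,.189,4)
p,d=robot.capture("wrist");cv2.imwrite("pics/w7.png",p[:,:,::-1])
```

```text
t 22.77 tilt [-0.     0.001 -1.   ] yaw 0.19 q [-0.82  0.36  1.86  0.    0.92 -1.01] dyaw -0.001 grip 0.579
[[24.9, 0.7, 0.1], [24.9, 0.7, 0.1], [24.9, 0.7, 0.1], [24.9, 0.7, 0.1]] turn 0.0003
```

View pics/w7.png

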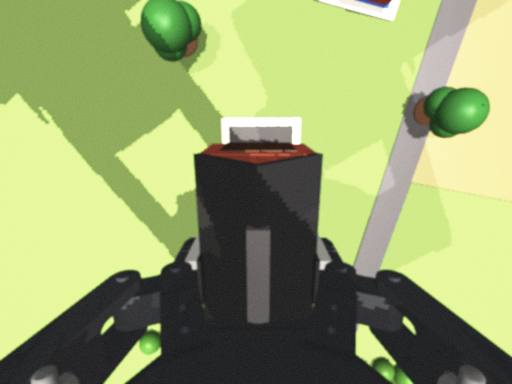

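The shed (258,230) is aligned over the black plot (261,130), so I lower it.

Emit:
send_rows(xyz=[[26,0.7,0.1],[26,0.7,0.1],[26,0.7,0.1],[16.5,0.7,0.1],[5,0,0],[0,0,0],[0,0,0],[0,0,0],[0,0,0],[-20,0,0],[-50,0,0],[-50,0,0]], turn=[[0,0,0],[0,0,0],[0,0,0],[0,0,0],[0,0,0],[0,0,0],[0,0,0],[0,0,0],[0,0,0],[0,0,0],[0,0,0],[0,0,0]], grip=[0,0,0,0,0,0,0,0.9,0.9,0.95,0.95,0.95])

```text
time_s: 24.32
ee_pos: [0.3883, -0.3147, 0.1333]
orientation: [-2.619, 1.57, 2.282]
ft_force: [0.4, -1.3, -0.0]
grip_width: 0.951
```

Run:
```python
from h import *
plan(256,-542,225,-1.12,8)
```

```text
t 24.32 tilt [-0.001  0.001 -1.   ] yaw 0.189 q [-0.82  0.34  1.84  0.    0.97 -1.01] dyaw -1.309 grip 0.951
[[-11.5, -21.6, 24.8], [-11.5, -17.2, 28.0], [-11.5, -12.5, 30.4], [-11.5, -7.3, 32.0], [-11.5, -2.0, 32.8], [-11.5, 3.4, 32.7], [-11.5, 8.6, 31.7], [-11.5, 13.7, 29.9]] turn 0.1636
```

Back to the start pose for an unobstructed check.

Emit:
send_rows(xyz=[[-11.5,-21.6,24.8],[-11.5,-17.2,28],[-11.5,-12.5,30.4],[-11.5,-7.3,32],[-11.5,-2,32.8],[-11.5,3.4,32.7],[-11.5,8.6,31.7],[-11.5,13.7,29.9],[0,0,0],[0,0,0],[0,0,0]], turn=[[0.1636,0,0],[0.1636,0,0],[0.1636,0,0],[0.1636,0,0],[0.1636,0,0],[0.1636,0,0],[0.1636,0,0],[0.1636,0,0],[0,0,0],[0,0,0],[0,0,0]], grip=[1,1,1,1,1,1,1,1,1,1,1])

```text
time_s: 25.7
ee_pos: [0.2568, -0.5409, 0.2236]
orientation: [-1.847, 1.569, 1.747]
ft_force: [-0.4, 0.5, 0.1]
grip_width: 0.994
```

Run:
```python
from m import *
p0=p.copy(); p,d=robot.capture("top"); np.savez("pics/top1.npz",p=p,d=d)
cv2.imwrite("pics/top1.png",cv2.resize(p[85:285,60:440,::-1],(798,420),interpolation=cv2.INTER_CUBIC))
P=cloud(cv2.medianBlur(d,3),c)
for n,(uv,w,h,t) in dict(tower=((488,224),0,0,(627.2,-133.8)),shed=((603,377),.05,.112,(388.5,-313.6,.189)),box=((469,344),.046,.072,(434.7,-106.1,-.045)),shop=((339,209),.056,.056,(645.6,104.9,-.427))).items():
    m=blob((P[...,2]>.040)&(P[...,2]<.09),uv); q=P[m]; q=q[np.linalg.norm(q[:,:2]-np.median(q[:,:2],0),axis=1)<.08]
    print(n,t,m.sum(),rect(q[:,:2]),np.percentile(q[:,2],[2,98]).round(4),fit(q[:,:2],w,h) if w else cv2.minEnclosingCircle((q[:,:2]*1000).astype(np.float32)))
for uv in ((265,290),(403,281)):
    u,v=int(uv[0]*s),int(uv[1]*s); print("diff",np.abs(p[v-14:v+14,u-14:u+14].astype(int)-p0[v-14:v+14,u-14:u+14]).mean())
```

```text
tower (627.2, -133.8) 438 [627.1, -134.7, 49.7, 51.1, 1.0] [0.0435 0.0774] ((628.1237182617188, -135.18109130859375), 26.566017150878906)
shed (388.5, -313.6, 0.189) 1158 [389.4, -315.5, 52.9, 114.3, 10.8] [0.0439 0.0725] (array([ 3.89370e+02, -3.14632e+02,  1.85000e-01]), np.float64(0.044))
box (434.7, -106.1, -0.045) 672 [435.5, -106.9, 74.2, 49.1, 87.6] [0.0499 0.0743] (array([ 4.35196e+02, -1.06162e+02, -5.20000e-02]), np.float64(0.046))
shop (645.6, 104.9, -0.427) 593 [646.8, 107.3, 57.0, 58.0, 66.1] [0.0436 0.0746] (array([ 6.46110e+02,  1.07207e+02, -4.21000e-01]), np.float64(0.015))
diff 2.165391156462585
diff 1.8473639455782314
```

View pics/top1.png

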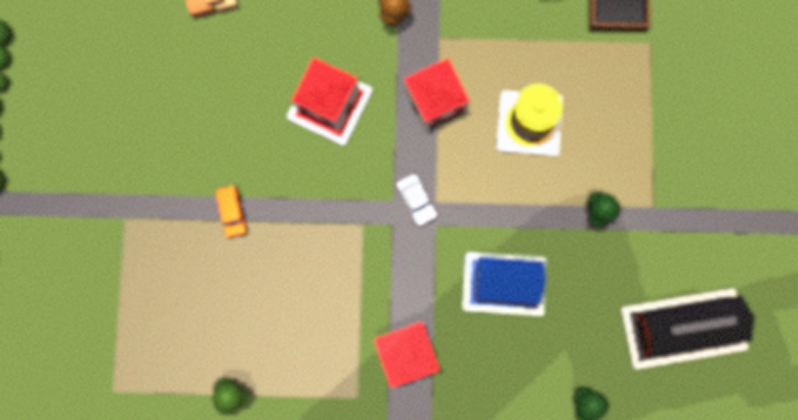

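All four stand on their plots and the car and van are unmoved. The shop reads about 2.4 mm off along y; the others are within about 1.5 mm. There is ample time, so I will re-square the shop with the jaws turned a quarter.

Run:
```python
from h import *
plan(645.6,104.9,135,1.144,14)
```

```text
t 25.75 tilt [-0.     0.001 -1.   ] yaw -1.118 q [-1.24  0.36  1.52  0.    1.26 -0.12] dyaw -0.879 grip 1.0
[[6.3, -29.4, -45.1], [6.3, -32.1, -43.2], [6.3, -34.8, -41.1], [6.3, -37.3, -38.8], [6.3, -39.7, -36.4], [6.3, -41.9, -33.9], [6.3, -43.9, -31.2], [6.3, -45.8, -28.4], [6.3, -47.5, -25.4], [6.3, -49.0, -22.4], [6.3, -50.3, -19.3], [6.3, -51.4, -16.1], [6.3, -52.3, -12.8], [6.3, -53.0, -9.5]] turn 0.0628
```

Emit:
send_rows(xyz=[[6.3,-29.4,-45.1],[6.3,-32.1,-43.2],[6.3,-34.8,-41.1],[6.3,-37.3,-38.8],[6.3,-39.7,-36.4],[6.3,-41.9,-33.9],[6.3,-43.9,-31.2],[6.3,-45.8,-28.4],[6.3,-47.5,-25.4],[6.3,-49,-22.4],[6.3,-50.3,-19.3],[6.3,-51.4,-16.1]], turn=[[0.0628,0,0],[0.0628,0,0],[0.0628,0,0],[0.0628,0,0],[0.0628,0,0],[0.0628,0,0],[0.0628,0,0],[0.0628,0,0],[0.0628,0,0],[0.0628,0,0],[0.0628,0,0],[0.0628,0,0]], grip=[1,1,1,1,1,1,1,1,1,1,1,1])

```text
time_s: 27.25
ee_pos: [0.5908, 0.0135, 0.1483]
orientation: [0.084, 1.571, 2.923]
ft_force: [0.2, -0.6, -0.0]
grip_width: 0.995
```

Emit:
send_rows(xyz=[[6.3,-52.3,-12.8],[6.3,-53,-9.5],[0,0,0],[0,0,0],[0,0,0]], turn=[[0.0628,0,0],[0.0628,0,0],[0,0,0],[0,0,0],[0,0,0]], grip=[1,1,1,1,1])

```text
time_s: 27.88
ee_pos: [0.6453, 0.1023, 0.1361]
orientation: [0.776, 1.57, -2.794]
ft_force: [-0.8, -0.7, -0.2]
grip_width: 0.999
```

Run:
```python
from h import *
plan(645.6,104.9,14,1.144,4)
look("w8",645.6,104.9,.045,.055)
```

```text
t 27.88 tilt [-0.001 -0.    -1.   ] yaw -2.0 q [ 0.05  0.52  1.49 -0.    1.13  2.05] dyaw 0.002 grip 0.999
[[30.5, -0.6, 0.2], [30.5, -0.6, 0.2], [30.5, -0.6, 0.2], [30.5, -0.6, 0.2]] turn -0.0005
w8 4334 [646.6, 105.9, 56.9, 56.7, 65.9] circle ((647.060791015625, 105.82209777832031), 38.781314849853516) [0.0480618  0.07519288]
```

View pics/w8.png

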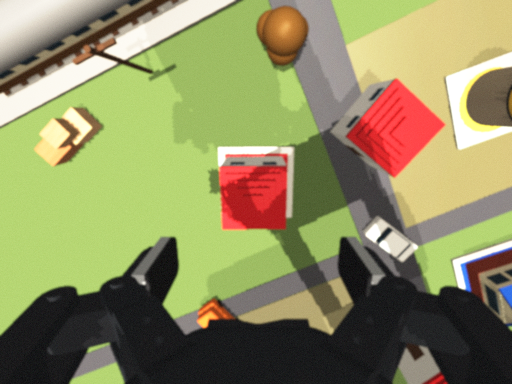

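The shop (254,190) sits about 1.5 mm left of its slab (centre column 256, nearer the ground). I descend with the jaws centred on the slab, close to centre the shop, then release.

Emit:
send_rows(xyz=[[32,-0.6,0.2],[32,-0.6,0.2],[32,-0.6,0],[26,-0.4,0],[0,0,0],[0,0,0],[0,0,0],[0,0,0],[0,0,0],[0,0,0],[-30,0,0],[-50,0,0]], turn=[[0,0,0],[0,0,0],[0,0,0],[0,0,0],[0,0,0],[0,0,0],[0,0,0],[0,0,0],[0,0,0],[0,0,0],[0,0,0],[0,0,0]], grip=[1,1,1,1,0,0,0,0,0.95,0.95,1,1], force=30)

```text
time_s: 29.42
ee_pos: [0.6449, 0.1053, 0.093]
orientation: [0.471, 1.566, -3.099]
ft_force: [0.3, 0.1, 1.5]
grip_width: 1.005
```

Emit:
send_rows(xyz=[[-41,0,0],[0,0,0],[0,0,0],[0,0,0]], turn=[[0,0,0],[0,0,0],[0,0,0],[0,0,0]], grip=[1,1,1,1])

```text
time_s: 29.92
ee_pos: [0.6454, 0.1054, 0.1334]
orientation: [0.446, 1.568, -3.124]
ft_force: [-0.5, 0.4, 0.1]
grip_width: 1.002
```

Run:
```python
from h import *
look("w9",645.6,104.9,.045,.055)
im=cv2.imread("pics/w9.png"); cv2.imwrite("pics/w9c.png",cv2.resize(im[120:260,170:350],None,fx=4,fy=4,interpolation=cv2.INTER_CUBIC))
```

```text
w9 4436 [646.7, 105.8, 56.8, 56.6, 65.2] circle ((646.83984375, 105.59764862060547), 38.86772537231445) [0.04833922 0.07517724]
```

View pics/w9c.png

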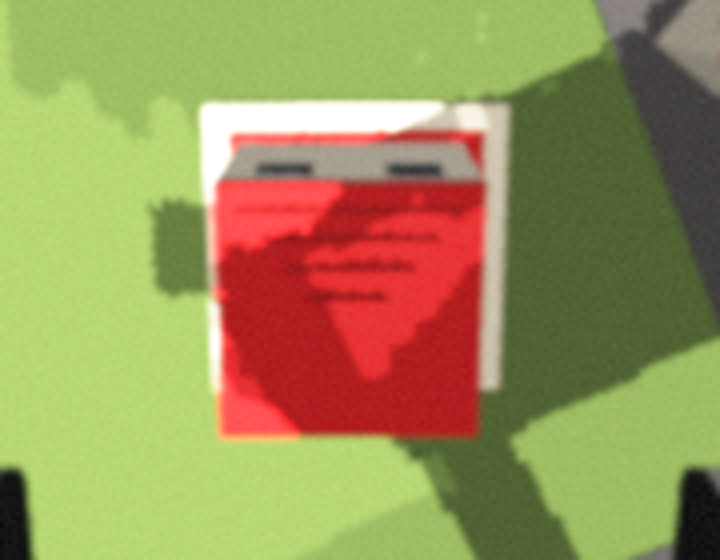

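The enlarged crop shows the red footprint at columns 232–484 and the wall base at 237–476. The shop is now centred to about 0.5 mm and square, so I hand in.

```bash
python3 -c "
from workcell import robot
print(robot.finish_job(), robot.state()['time_s'])"
```

```text
the job is handed in; nothing more can be done
the job is handed in; nothing more can be done
```

All four buildings are back on their plots and the job is handed in, at about 30 s on the robot's clock. The shop I used is the rightmost of the three look-alikes, and it now stands on the red plot.

- **Signal box and tower:** the last top-camera check put both upright and within about 1.5 mm of the plot centres, with the signal box's yaw within about 0.01 rad.
- **Shed:** the rectangle fit put it within 1.5 mm and 0.01 rad. The bounding-box figure from the same picture disagreed slightly, at about 2 mm.
- **Shop:** it was about 2.4 mm off by the top camera, so I centred it again with a quarter-turned grip. I judged it about 0.5 mm off across the jaws in the last wrist close-up, and about 1 mm or less the other way. The wrist depth reading hardly changed after that and still shows about 1.4 mm. That difference is within the 2 mm calibration error.
- **Car and van:** they looked unmoved in the top view taken after all four placings. I took no top picture after re-centring the shop, but the gripper only went to the shop.

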